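# Turn the bare-metal end cover over beneath its low shelf

### The job

Under each of the two low shelves a motor end cover is bolted in a hinged turn-over frame with a crank grip that sticks out in front. Take the red grip and swing its frame with the bare-metal cover all the way over to the right, until it lies flat on the rests on the other side, hollow inner face up, ready for deburring; then let go. Leave the frame with the blue grip as it is.

Things in the scene. Friction and masses are not known exactly. Their poses are not given: they have to be found in the camera images.
- red_grip (a point): Centre of the red sleeve to hold: round, 16 mm diameter, 60 mm long, level, parallel to the hinge, spinning freely on its 10 mm crank rod; fingers go left and right of it. 75 mm in front of the shelf's edge (shelf underside 150, top 162 mm above table, things on it up to 36 mm high). Height 45 mm with the frame flat, 130 mm at mid-swing. The frame holds the bare aluminium cover, 106 x 66 mm.
- red_hinge (a point): Point on the red frame's hinge axis opposite the grip, 45 mm above the table (empty space; the hinge is under the shelf). x: along the hinge, away from the robot, in under the shelf (station yawed up to 7 degrees); y left; z up. The grip moves on a circle of 85 mm radius about it in its y-z plane.
- red_frame (a joint): Angle of the red-gripped frame, rad: 0 = flat, left (+y) of the hinge; 1.57 = upright; 3.14 = turned over, flat on the right (-y), at its stop. Starts between 0 and 0.2. Stiff hinge (0.25 N m friction): stays where it is left; up to about 5 N at the grip moves it.
- blue_grip (a point): Centre of the blue sleeve of the other, otherwise alike station (cover painted blue), 0.32 to 0.41 m from the red one, left or right of it: to be left alone. It too starts left of its own hinge, 45 to 62 mm above the table.

How it is judged:
By the outcome, as a careful person would: the job done as asked, in the order asked, and still so for the second after the job is handed in, with the robot touching nothing.
It also fails if it takes over 35 s, if anything falls off the work surface, if the arm or the gripper's body presses on something with over 40 N, if the wrist force passes 120 N, or if a joint passes its speed limit or range.

### The arm

A 6-joint arm with a two-finger parallel gripper is mounted at the origin on a cart in front of the work surface, level with it; the furniture and walls round the work are solid. World frame = base frame: x ahead of the robot, y to its left, z up, the work surface at z = 0. Lengths are in m, angles in degrees, forces in N, time in s.
With the tool pointing down it reaches from about 0.35 to 0.875 m from the base axis. Payload 4.2 kg.
Tool frame: the origin (TCP) lies midway between the tips of the shut fingers; the grasp point (between the pads) lies 19 mm behind it; y points along the fingers, z is the direction in which the jaws open and shut, and the axes are right-handed (so a half turn about y gives the same grasp; the last joint's range is limited). The gripper opens to 87 mm and grips with 3 to 60 N. Pads are 19 mm wide; open, the fingers measure 117 mm over their backs; the gripper's body (75 mm by 190 mm) begins 51 mm behind the grasp point.
Start: joints at [86.723, 22.042, 0.453, 0, -68.411, -14.817], TCP at [0.194, 0.594, 0.223] pointing down, gripper open.
Joint ranges: [-179.83, 179.83], [-69.29, 118.12], [-61.27, 80.66], [-181.25, 117.63], [-171.15, -9.14], [-177.46, 177.46]. Speed limits (degrees/s): [159.86, 159.86, 180, 180, 180, 180].

### API

Orientations are given as [roll, pitch, yaw] about the fixed x, y, z axes, in that order (R = Rz(yaw) Ry(pitch) Rx(roll)).
In Python, from workcell import env gives the robot as it stands. The module is installed in compiled form; this text tells all that it offers. Calls block until the motion is done:
- env.goto(position, orientation): joint-space move of the TCP to a pose.
- env.move_straight(position, rotation=None, rate=0.15, force_limit=None): straight line of the TCP; rotation=None keeps the orientation; rate is the mean speed in m/s. With force_limit (N) it stops when the force on the tool has changed by that much, and returns True; else False.
- env.set_joints(angles): joint-space move.
- env.gripper_to(opening, grasp_force=None): opening from 0.0 (shut) to 1.0 (fully open); grasp_force is the grip in N (None keeps the last); returns when the fingers have stopped.
- env.dwell(seconds).
- env.inverse_kinematics(position, orientation): joint angles nearest the present ones, or None.
- env.read_state(): the state.
- env.grab_frame(name): name is "scene" or "side" or "wrist"; returns a dict with "image" (420x560x3 uint8, blue, green, red), "fx", "fy", "cx", "cy" (pixels), "position" and "orientation" of the camera in the world. Camera axes: x right, y up, looking along -z (the intrinsics and any distortion apply to the point x, -y, -z); pixel columns grow to the right and rows downward; lengths in m; the calibration is good to about 2 mm. A picture is of the moment at which its call begins. There is no depth.
A pose or a line that the arm cannot do raises env.Unreachable and nothing moves.
- env.close_job(): hands the job in, once; it reports no verdict.
Trained networks look in a picture, given as the dict that the camera call returned (one of the last four; its "shot" number tells which), for a name from the list of things; names that differ only in an ending like _2 or _b are one class to them, and where a whole thing is asked for, a point or a joint stands for the part that bears it (a point fixed in the world has none). Each returns a list of dicts, best first, with "score" (0 to 1); they miss things now and then, are a little off and sometimes report something else, mostly with a low value. They report only what shows in the picture. A call takes as long as a camera call.
- env.search_frame(picture, thing): "xyz" ([x, y, z] in m, in world coordinates, good to about 4 mm: the middle of the surface that is visible of it).
- env.trace(picture, thing): "mask" (420x560 bool, what is visible of it).
The state is a dict: "clock": time; "joint_positions": joint angles; "qvel": joint speeds; "joint_torque": joint torques, N m; "position": TCP position; "tool_rot": TCP orientation; "force": force on the tool from outside, world axes, zero at the start; "wrist_torque": the same for the moment, N m; "opening": opening from 0.0 (shut) to 1.0 (fully open).
Only numpy, scipy, OpenCV 4.12 (cv2) and the standard library are available. Lean on these libraries where they do the work, as an engineer would, in place of code of your own. Each camera call takes 0.05 s, during which the arm holds its last target. There are 200 camera calls.

## Working session

There is one attempt and no reset: what is moved stays moved. The work goes in short steps, each a Python script; the robot and the scene stay as the last script left them, time stands still between calls to the robot, and variables do not carry over. Pictures are saved under pics/ and viewed, about 8 in all and at most 12, crops included, and the job is handed in when it is done.

```bash
mkdir -p pics
cat > h.py <<'E'
import numpy as np, cv2
from workcell import env
from scipy.spatial.transform import Rotation as R
def snap(n,f):
    p=env.grab_frame(n); cv2.imwrite('pics/'+f,np.asarray(p['image'])); return p
E
python3 - <<'E'
from h import *
s=env.read_state();print(s['position'],s['tool_rot'],s['clock'])
ims=[]
for n in ['scene','side','wrist']:
    p=env.grab_frame(n); ims.append(np.asarray(p['image']))
    print(n,np.round(p['position'],3),np.round(p['orientation'],1),p['fx'],[k for k in p])
    for t in ['red_grip','blue_grip']:
        for d in env.search_frame(p,t)[:2]: print(' ',t,np.round(d['xyz'],4),round(d['score'],2))
cv2.imwrite('pics/a.png',ims[0]);cv2.imwrite('pics/b.png',cv2.resize(np.hstack(ims[1:]),(800,300)))
E
```

```text
[0.1938899  0.59352403 0.22147022] [-8.98761767e+01  4.13336500e-03  1.61895876e+02] 0.0
scene [-0.053 -0.574  0.656] [ 57.1  -0.2 -45.5] 453.3152554874106 ['image', 'fx', 'fy', 'cx', 'cy', 'position', 'orientation', 'shot']
  red_grip [0.6472 0.2404 0.0531] 0.92
  blue_grip [ 0.6532 -0.1166  0.0595] 0.73
side [ 0.505 -0.958  0.447] [70.4 -0.9 -3.6] 542.959543914523 ['image', 'fx', 'fy', 'cx', 'cy', 'position', 'orientation', 'shot']
  red_grip [0.5494 0.2791 0.0488] 0.93
  blue_grip [ 0.6662 -0.1256  0.0597] 0.58
wrist [0.26  0.572 0.385] [ -14.9    0.  -108.1] 304.3672197227829 ['image', 'fx', 'fy', 'cx', 'cy', 'position', 'orientation', 'shot']
```

View pics/a.png

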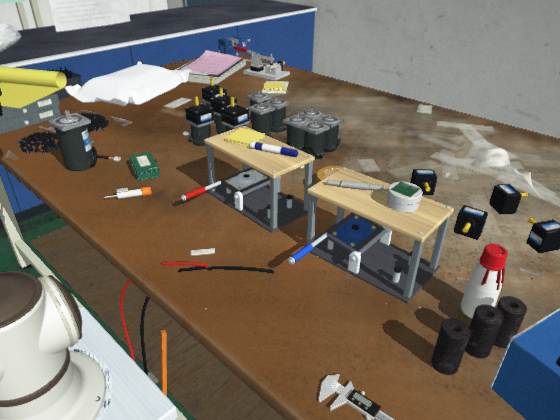

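View pics/b.png

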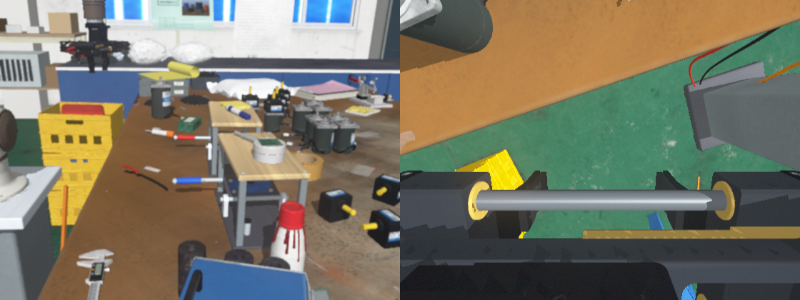

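The scene view shows the red grip near (195,190), with its shelf behind it. In the side view the 0.549/0.279 hit is a red and white marker on the table at (165,133), so I'm dropping it. I'll take a wrist look from above the grip.

Run:
```python
from h import *
env.goto([0.52,0.25,0.30],[-90,0,0])
env.goto([0.60,0.245,0.24],[-90,0,0])
s=env.read_state();print(s['position'],s['tool_rot'],s['joint_positions'],s['clock'])
p=snap('wrist','c.png');print(np.round(p['position'],3),np.round(p['orientation'],1))
for d in env.search_frame(p,'red_grip')[:2]: print(np.round(d['xyz'],4),round(d['score'],2))
t=env.trace(p,'red_grip')
for d in t[:2]:
    m=d['mask'];v,u=np.nonzero(m);print(d['score'],m.sum(),u.mean(),v.mean(),cv2.minAreaRect(np.c_[u,v].astype(np.float32)))
np.save('p.npy',p,allow_pickle=True)
```

```text
[0.60008661 0.24522901 0.23843731] [-9.01034907e+01  1.20973341e-01  2.31589418e-02] [ 3.65040315e+01  2.38676443e+01  5.58445042e+00  1.18764536e-02
 -7.18756066e+01 -1.26484473e+02] 2.7083
[0.53  0.245 0.402] [-14.8   0.   90.1]
[0.6107 0.2746 0.0546] 0.84
0.89 2852 294.9519635343618 178.07784011220195 ((282.32318115234375, 154.59146118164062), (81.3880386352539, 133.62216186523438), 6.34019136428833)
0.52 27618 242.99739300456224 238.10076761532335 ((238.7976837158203, 257.53155517578125), (228.5145263671875, 298.5279846191406), 64.44003295898438)
```

View pics/c.png

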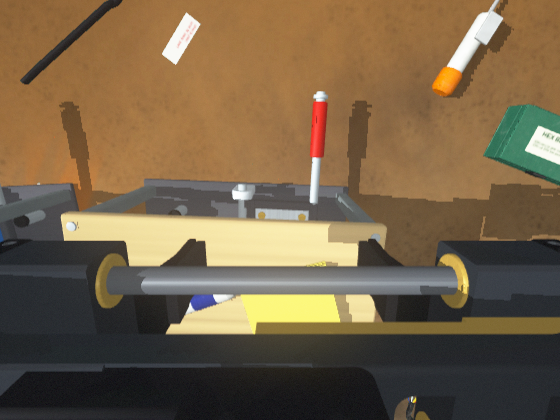

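```bash
cat >> h.py <<'E'
def ray(p,u,v):
    d=np.array([(u-p['cx'])/p['fx'],-(v-p['cy'])/p['fy'],-1.])
    o=np.array(p['orientation']).ravel()
    return np.array(p['position']),R.from_euler('xyz',o,degrees=True).apply(d)
def onz(p,u,v,z):
    c,d=ray(p,u,v); return c+d*(z-c[2])/d[2]
def redblob(p,near):
    im=np.asarray(p['image']).astype(int);b,g,r=im[...,0],im[...,1],im[...,2]
    m=((r>110)&(g<60)&(b<60)&(r>2.5*g)).astype(np.uint8)
    n,l,st,c=cv2.connectedComponentsWithStats(m)
    k=min((i for i in range(1,n) if st[i,4]>40),key=lambda i:np.hypot(*(c[i]-near)))
    v,u=np.nonzero(l==k); box=cv2.boxPoints(cv2.minAreaRect(np.c_[u,v].astype(np.float32)))
    e=sorted([(np.hypot(*(box[i]-box[(i+1)%4])),i) for i in range(4)])
    ends=[(box[i]+box[(i+1)%4])/2 for _,i in e[:2]]
    return ends,st[k]
E
python3 - <<'E'
from h import *
p=np.load('p.npy',allow_pickle=True).item()
q=env.grab_frame('scene')
print([k for k in p], p['cx'],p['cy'])
e,st=redblob(p,(319,128));print(e,st)
f,st2=redblob(q,(195,192));print(f,st2)
# triangulate ends
e=sorted(e,key=lambda a:a[1]); f=sorted(f,key=lambda a:a[0])
for a,b in list(zip(e,f))+[(sum(e)/2,sum(f)/2)]:
    c1,d1=ray(p,*a);c2,d2=ray(q,*b)
    s=np.linalg.lstsq(np.c_[d1,-d2],c2-c1,rcond=None)[0];x,y=c1+d1*s[0],c2+d2*s[1]
    print('tri',np.round(x,4),np.round(y,4))
for z in (.05,.06): print(z,[onz(p,*a,z).round(4) for a in e])
a,b=onz(p,65,213,.162),onz(p,384,224,.162);print('edge',a,b,'yaw',np.degrees(np.arctan2(-(b-a)[0],(b-a)[1])))
print('post',onz(p,243,187,.05))
E
```

```text
['image', 'fx', 'fy', 'cx', 'cy', 'position', 'orientation', 'shot'] 281.5718690954918 211.06308732789458
[array([323.08884, 101.88299], dtype=float32), array([319.76144, 156.23029], dtype=float32)] [316 102  11  55 373]
[array([204.3787 , 188.50887], dtype=float32), array([185.91714, 196.20119], dtype=float32)] [185 186  21  13 118]
tri [0.4994 0.29   0.0497] [0.5033 0.2869 0.049 ]
tri [0.5581 0.2885 0.0482] [0.5622 0.2855 0.0481]
tri [0.528  0.2892 0.0491] [0.5322 0.2861 0.0487]
0.05 [array([0.4994, 0.2899, 0.05  ]), array([0.558 , 0.2882, 0.05  ])]
0.06 [array([0.5003, 0.2886, 0.06  ]), array([0.5572, 0.287 , 0.06  ])]
edge [0.59503769 0.06811357 0.162     ] [0.60408154 0.32911003 0.162     ] yaw -1.9845759681809814
post [0.59361955 0.19958134 0.05      ]
```

Run:
```python
from h import *
env.goto([0.528,0.288,0.15],[-90,0,-1.8])
p=snap('wrist','d.png')
e,st=redblob(p,(281,120));e=sorted(e,key=lambda a:a[1]);print(e,st)
for z in (.047,.051): print(z,[onz(p,*a,z).round(4) for a in e])
s=env.read_state();print(s['position'],s['force'],s['clock'])
```

```text
[array([278.5, 179. ], dtype=float32), array([278.5, 243. ], dtype=float32)] [270 179  18  65 692]
0.047 [array([0.4998, 0.2868, 0.047 ]), array([0.5601, 0.2849, 0.047 ])]
0.051 [array([0.4992, 0.2868, 0.051 ]), array([0.5585, 0.285 , 0.051 ])]
[0.52918417 0.28887653 0.15207778] [0.31456326 0.35477049 0.59973687] 3.5167
```

View pics/d.png

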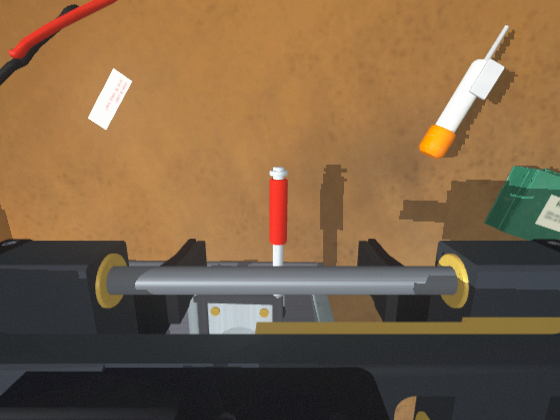

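The view from above puts the sleeve between (278,179) and (278,243), parallel to the image columns, so the yaw of -1.8° is right. Its centre is about (0.5295, 0.286, 0.048). Next: descend and grip.

Run:
```python
from h import *
print(env.move_straight([0.5285,0.2858,0.030],rate=0.15,force_limit=15))
s=env.read_state();print(s['position'],s['force'].round(1),s['clock'])
env.gripper_to(0.0,25)
env.dwell(.2)
s=env.read_state();print(s['position'],s['force'].round(1),s['opening']*87,s['clock'])
p=env.grab_frame('scene');cv2.imwrite('pics/e.png',cv2.resize(np.asarray(p['image'])[90:300,80:360],(800,600)))
```

```text
False
[0.5294398  0.28627007 0.03105924] [-0.2  0.  -0. ] 4.4667
[0.52848577 0.28571972 0.02997525] [ 0.5  0.1 -0.6] 15.054245596588824 5.825
```

View pics/e.png

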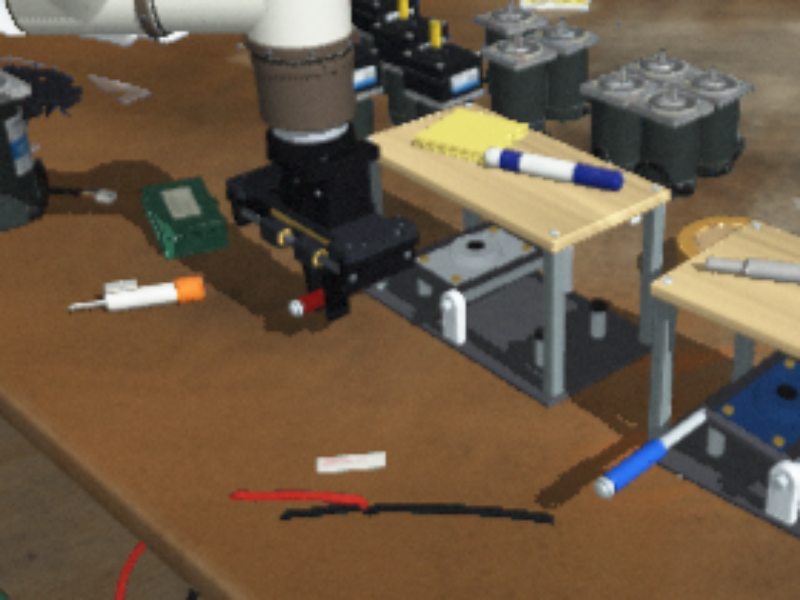

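The picture shows both fingers around the red sleeve, and the 15 mm opening confirms the hold. Now the swing along the arc, monitoring forces.

```bash
cat >> h.py <<'E'
def arc(degs,C,yaw,r=.085,lim=25):
    y=np.array([-np.sin(np.radians(yaw)),np.cos(np.radians(yaw)),0])
    for a in degs:
        t=np.radians(a); P=C+r*np.cos(t)*y+np.array([0,0,r*np.sin(t)])
        env.move_straight(P,rate=.1)
        s=env.read_state();print(a,(s['position']-P).round(4),s['force'].round(1),round(s['opening']*87,1),round(s['clock'],2))
        if np.linalg.norm(s['force'])>lim: print('STOP');return False
    return True
E
python3 - <<'E'
from h import *
y=np.array([np.sin(np.radians(1.8)),np.cos(np.radians(1.8)),0]);t=.04
C=np.array([.5285,.2858,.030])-.085*(np.cos(t)*y+np.array([0,0,np.sin(t)]));print(C)
arc([15,30,45,60,75,90],C,-1.8)
E
```

```text
[0.52583222 0.2009099  0.02660091]
15 [-0.     -0.0002  0.0006] [-0.8 -1.6  0.5] 15.0 6.22
30 [-0.0001 -0.0003  0.0005] [-0.9 -1.1  1.1] 15.2 6.59
45 [-0.0002 -0.0003  0.0003] [-1.8  0.4  2.9] 15.3 6.97
60 [-0.0003 -0.0004  0.0003] [-4.2 -0.1  4.6] 15.3 7.34
75 [-0.0005 -0.0004  0.0002] [-5.  -0.8  5.8] 14.9 7.72
90 [-0.0006 -0.0006  0.0001] [-5.6 -1.   6.2] 15.4 8.09
```

Run:
```python
from h import *
p=env.grab_frame('scene');cv2.imwrite('pics/f.png',cv2.resize(np.asarray(p['image'])[90:300,80:360],(800,600)))
```

```text
(no output)
```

View pics/f.png

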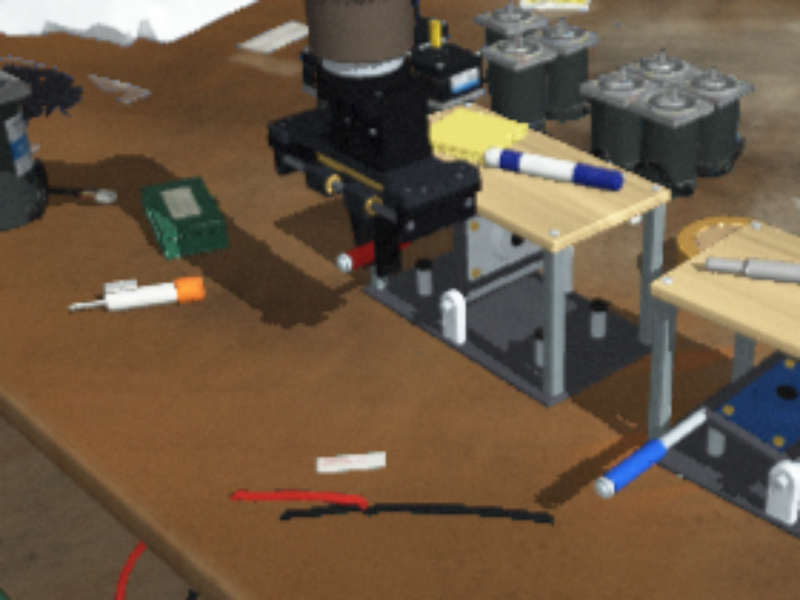

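The frame is upright under the shelf and the sleeve is still between the fingers. Continuing to the stop, with a gentle final push under a force limit.

Run:
```python
from h import *
C=np.array([.52583222,.2009099,.02660091])
if arc([105,120,135,150,162,172],C,-1.8):
    s=env.read_state();P=s['position'].copy()
    y=np.array([np.sin(np.radians(1.8)),np.cos(np.radians(1.8)),0])
    Q=C-.085*y; Q[2]=C[2]-.008
    print(env.move_straight(Q,rate=.04,force_limit=12))
    s=env.read_state();print(s['position'],(s['position']-Q).round(4),s['force'].round(1),s['clock'])
    p=env.grab_frame('scene');cv2.imwrite('pics/g.png',cv2.resize(np.asarray(p['image'])[90:300,80:360],(800,600)))
```

```text
105 [-0.0009 -0.0013 -0.0003] [-5.3 -3.   4.3] 15.0 8.52
120 [-0.0011 -0.0018 -0.0009] [-4.3 -5.4  1.4] 15.0 8.89
135 [-0.0012 -0.0014 -0.0012] [-2.8 -6.2 -1. ] 15.0 9.27
150 [-0.0013 -0.0008 -0.0012] [-3.1 -5.  -3.5] 15.0 9.64
162 [-0.0013 -0.0004 -0.0008] [-4.1 -2.8 -4.2] 15.3 9.97
172 [-0.0013 -0.0002 -0.0006] [-5.9 -2.3 -3.9] 15.1 10.27
True
[0.52193008 0.11580203 0.02612005] [-0.0012 -0.0001  0.0075] [-1.5 -0.6  4.9] 10.6667
```

View pics/g.png

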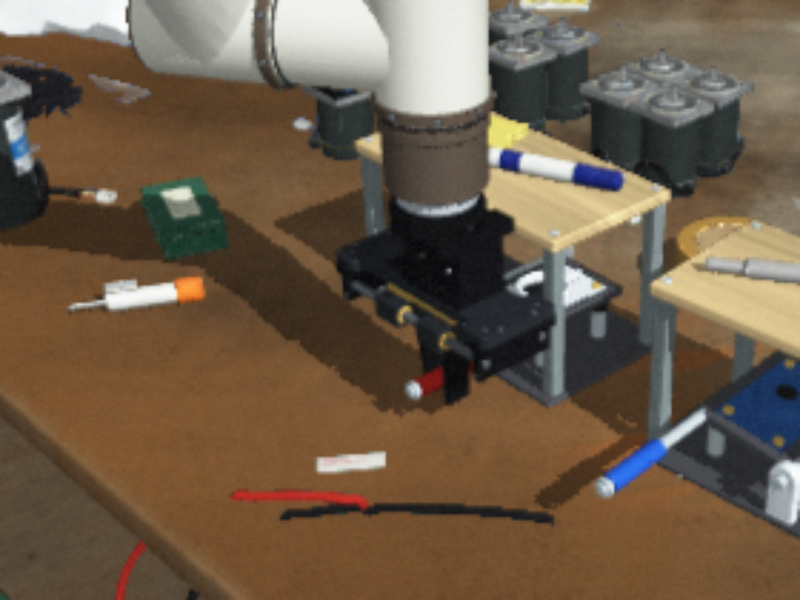

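The frame is at its stop on the right and the cover lies hollow side up. One more light press to make sure it is seated, then release and back off.

Run:
```python
from h import *
s=env.read_state();P=s['position'].copy()
print(env.move_straight(P-[0,0,.006],rate=.03,force_limit=12))
s=env.read_state();print(s['position'],s['force'].round(1))
env.gripper_to(1.0); env.dwell(.2)
s=env.read_state();print(s['position'],s['force'].round(1),s['opening'])
P=s['position'].copy()
env.move_straight(P+[0,0,.04],rate=.08)
env.move_straight(P+[-.0,0,.23],rate=.2)
env.goto([0.40,.25,.30],[-90,0,-1.8]); env.dwell(.3)
p=env.grab_frame('scene');q=env.grab_frame('side');s=env.read_state();print(s['force'].round(1),s['clock'])
try:
    f,st2=redblob(p,(242,224));g,st3=redblob(q,(262,193));print(f,g)
    a,b=sum(f)/2,sum(g)/2;print(onz(p,*a,.045),onz(q,*b,.045))
except Exception as e: print(e)
cv2.imwrite('pics/i.png',cv2.resize(np.asarray(p['image'])[90:300,80:360],(800,600)))
```

```text
True
[0.52184928 0.11574579 0.02597624] [-2.6 -0.8  7.7]
[0.51718425 0.11288256 0.02252779] [ 0.3  0.6 -0.5] 1.0040038580467874
[-0.2  0.8  0.3] 15.3833
[array([245.80002, 215.60004], dtype=float32), array([227.00003, 225.00003], dtype=float32)] [array([246. , 220.5], dtype=float32), array([270. , 220.5], dtype=float32)]
[0.52527179 0.1162718  0.045     ] [0.52199858 0.10173961 0.045     ]
```

View pics/i.png

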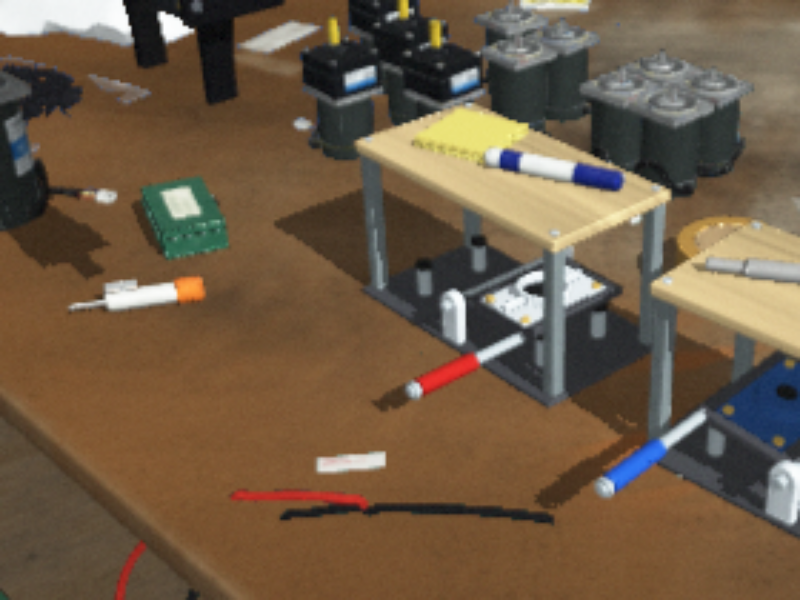

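The red frame lies flat on the right-hand rests with the hollow face up, and the grip at about (450,372) is free. The blue station and the things on the shelves haven't moved. Handing in.

```bash
python3 -c "
from h import *
env.close_job()"
```

```text
the job is handed in; nothing more can be done
```

I took the red grip, swung its frame over to the right until it met its stop, pressed lightly to seat it, let go and backed away. The job was handed in at about 15.4 s.

**Last checks:**
- **Position at the stop:** the held grip came out about 45 mm above the table, which matches the frame lying flat. Two light presses both met firm resistance there. The highest wrist force I read during the swing and presses was about 9 N.
- **Final picture:** the bare-metal cover lies on the right-hand rests, hollow face up, and the robot is clear of everything. The blue-grip frame and the things on the shelves look unmoved.

**Checks that disagreed:**
- **Final grip position:** the scene camera put the released grip at y = 0.116 m, matching the arm's own reading. The side camera gave 0.102 m. That view is shallow, so a few millimetres of height error would explain it, and I didn't look further.
- **First grip position:** the network's first two estimates for the red grip differed by 10 cm. I first took the side-camera one for a marker on the table, but it was the closer of the two. I used my own measurement from the wrist and scene pictures instead.

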